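# Break the lid stay and shut the instrument enclosure

## Task

Close up the white instrument enclosure. First take out the spray can that stands in it and stand it upright on the floor of the grey tool tray; then press the steel lid stay down at its knee to break it, and lower the lid gently until it is fully shut. Leave everything else where it is, the battery inside the enclosure too.

Things in the scene. Friction and masses are not known exactly. Their poses are not given: they have to be found in the camera images.
- case: white box-shaped instrument enclosure lying on its back on the desk, fixed; body 260 (x) x 240 (y) x 115 mm high, walls 4 mm, open at the top under its lid. Origin at the centre of its underside, z up; y points to the hinge side. Inside, a plywood board (top 8 mm above the desk) and electronics along the hinge side, up to 71 mm high.
- lid (a joint): swing of the lid in rad: 0 = as found, 78 degrees open, held up by the locked stay; grows as it is lowered; 1.361 = fully shut. It cannot be lowered while the stay is locked. Once broken, a stiff friction hinge (0.85 N m) holds the lid wherever it is left; it takes a few newtons to push it down.
- stay_knee (a joint): fold of the stay's knee in rad: 0 = locked, just over centre against its stop, kept there by a light spring; 0.12 = dead centre (roller 5 mm down). Short of about 0.3 (roller 13 mm down) it may spring back; beyond, it stays broken and folds as the lid is lowered: 0.7 with the roller 31 mm down and 13 mm nearer the hinge side, lid only 5 degrees lower; about 2.26 with the lid shut.
- knee_pad (a point): middle of the steel press roller at the stay's knee, 16 mm in diameter, 40 mm long along the case's x. The stay (two 14 x 3 mm straps, 80 and 123 mm) runs inside the case's -x end wall from that wall up to the lid. Locked, this point is at (-94, -14, 147) mm in the case's frame, 32 mm above the rim, 31 mm from the wall's inner face; pressing it down, some 4 to 8 N, breaks the stay.
- lid_hinge (a point): middle of the hinge axis; the axis runs along the case's x at y = +126, z = 112 mm in the case's frame.
- lid_edge (a point): middle of the lid's free edge on its outer face, 254 mm from the hinge axis. The lid is a white plate 272 (along x) x 256 x 4 mm with an edge turned 18 mm inwards; its outer face lies 10 mm outside the plane through the hinge axis. As found this edge is about 362 mm above the desk, the lid leaning 12 degrees over the case. Axes: x along the hinge, z out of the outer face (up when shut).
- can_mid (a point): centre of the aerosol spray can, plain aluminium with a grey cap, upright: 46 mm in diameter (cap 43 mm, the top 40 mm) and 165 mm high; 0.12 to 0.28 kg. It stands loose on the board inside the case, its top 58 mm above the rim, and would stop the lid. z along the can.
- tray: grey open tool tray on the desk, fixed, 190 (x) x 140 (y) x 30 mm high, walls and floor 4 mm. Origin at the centre of its underside. A screwdriver lies in it along its +y side; the rest of its floor is free.
- battery: black block battery, 55 x 75 x 58 mm, 0.9 kg, loose on the board in the case beside the can; stays there. Origin at the centre of its underside.
- driver: screwdriver lying in the tray, about 160 mm long, black handle 22 mm thick; stays there. Origin under its middle, x along it to the tip.
- meter: black hand-held meter lying on the desk behind the hinge side, 150 x 76 x 40 mm; stays there. Origin at the centre of its underside.
- mug: white mug on the desk behind the hinge side, 80 mm wide, 92 mm high; stays there. Origin at the centre of its underside.
- tape: roll of black tape lying on the desk off the case's -x, -y corner, 92 mm in diameter, 24 mm high; stays there. Origin at the centre of its underside.
- jar: clear jar with a white cap on the desk at the case's -y side, 62 mm wide, 85 mm high; stays there. Origin at the centre of its underside.
- module: flat aluminium box on the desk at the case's -x end, 60 x 110 x 34 mm; stays there. Origin at the centre of its underside.
Things that resemble listed ones, but are neither listed nor needed, are in the scene too. What is shaped like the part that bears can_mid but orange or yellow is not meant. Several things look just like the tray: the one meant starts farthest to the robot's left.

How it is judged:
On the way, in this order (a step that is already met when the one before it is completed fails the run):
1. the can is out of the enclosure and stands upright in the tray (z of can_mid in the frame of tray between 0.075 and 0.095 m and x of can_mid in the frame of tray between -0.08 and 0.08 m and y of can_mid in the frame of tray between -0.06 and 0.06 m and angle between can_mid's own z axis and vertical below 0.15 rad), for 0.1 s.
2. the robot presses the stay well through its dead centre while the lid is still up (value of joint stay_knee above 0.24 rad and value of joint lid below 0.6 rad and contact force between any of the arm, the fingers and stay_arm above 0.2 N), for 0.04 s.
At the end, for the whole second after the job is handed in: The lid is shut to within 0.036 rad (9 mm at its edge) and still; the can stands upright (within 6 degrees) on the tray's floor; the battery, screwdriver, meter, mug, tape, jar and aluminium box are within 40 mm of where they stood (value of joint lid above 1.325 rad and velocity of joint lid below 0.05 rad/s and z of can_mid in the frame of tray between 0.075 and 0.095 m and x of can_mid in the frame of tray between -0.08 and 0.08 m and y of can_mid in the frame of tray between -0.06 and 0.06 m and angle between can_mid's own z axis and vertical below 0.1 rad and distance of each of battery, driver, meter, mug, tape, jar, module from where it was at the start of the episode below 0.04 m); the robot touches nothing.
It fails at once if the lid is slammed (faster than 2.5 rad/s) (velocity of joint lid above 2.5 rad/s).
It fails at once if one of the other things is knocked away by more than 40 mm (distance of any of battery, driver, meter, mug, tape, jar, module from where it was at the start of the episode above 0.04 m).
It fails at once if the can is tipped over (angle between can_mid's own z axis and vertical above 0.8 rad).
It also fails if it takes over 59 s, if anything falls off the work surface, if the arm or the gripper's body presses on something with over 40 N, if the wrist force passes 120 N, or if a joint passes its speed limit or range.

## Robot

A 6-joint arm with a two-finger parallel gripper is mounted at the origin on the work surface. World frame = base frame: x ahead of the robot, y to its left, z up, the work surface at z = 0. Lengths are in m, angles in rad, forces in N, time in s.
With the tool pointing down it reaches from about 0.3 to 0.775 m from the base axis. Payload 14.6 kg.
Tool frame: the origin (TCP) lies where the fingers leave the gripper's body, on its centre line; the fingertips stand 97 mm ahead of it and the grasp point (between the pads) lies 78 mm ahead of it (nose_length is the distance from the TCP to the fingertips, in m); z points along the fingers, x is the direction in which the jaws open and shut, and the axes are right-handed (so a half turn about z gives the same grasp; the last joint's range is limited). The gripper opens to 94 mm and grips with 3 to 60 N. Pads are 16 mm wide; open, the fingers measure 119 mm over their backs; the gripper's body (75 mm by 177 mm) begins 78 mm behind the grasp point.
Start: joints at [1.076, 0.3, 1.521, -0, 1.321, -0.067], TCP at [0.228, 0.5, 0.303] pointing down, gripper open.
Joint ranges: [-3.03, 3.03], [-0.79, 2.21], [0.23, 2.52], [-1.04, 4.18], [0, 3.07], [-2.55, 2.55]. Speed limits (rad/s): [2.22, 2.22, 2.57, 3.14, 3.14, 3.14].

## Interface

Orientations are given as a rotation vector (axis times angle).
In Python, from rig import read_state, snapshot, calibration, close_job, nose_length gives the robot as it stands.
- The arm moves only by the shell command python3 -m jog 'ROWS' [OPENING] [FORCE]. ROWS is JSON, a list of rows, each an object of numbers: "dx", "dy", "dz": the shift along the tool's x, y, z in m; "ax", "ay", "az": the turn, a rotation vector about the tool's x, y, z in rad. In form: [{"dx": .., "dy": .., "dz": .., "ax": .., "ay": .., "az": ..}, ...]. A call has 1 to 10 rows; each row shifts and turns the commanded pose from where the row before left it, along the tool's axes as they then stand; what a row does not reach is not made up. A row lasts 1/10 s, in which the tool goes at most 50 mm and 8.59 degrees, less where a joint would pass 70% of its speed; a pose out of reach is approached as far as the arm can. A call with a gripper value outside its range is refused whole. OPENING is the opening, from 0 (shut) to 1 (fully open), set as the call begins (- or left out, the last holds). The fingers move at their own pace and stop on an object; FORCE is the grip in N (left out, the last holds). Time passes only in rows, so rows that do not move let the fingers close. It gives the time, the measured TCP pose, the force and the opening at its end, in the units of the state.
- read_state(): the state, without advancing time (a new reading comes with each control period).
- snapshot(name): name is "side" or "top"; returns the picture (400x640x3 uint8, blue, green, red); there is no depth.
- calibration(name): a dict with "intrinsics" (3x3 intrinsics, pixels), "rvec" (rotation vector, rad) and "tvec" (3), from world to camera coordinates, as OpenCV has them. Camera axes: x right, y down, z forward; pixel columns grow to the right and rows downward; lengths in m; the calibration is good to about 2 mm. A picture is of the moment at which its call begins. calibration takes no time and is no camera call.
- close_job(): hands the job in, once; it reports no verdict.
The state is a dict: "t": time; "joint_pos": joint angles; "joint_vel": joint speeds; "effort": joint torques, N m; "ee_pos": TCP position; "eef_rot": TCP orientation; "wrist_force": force on the tool from outside, world axes, zero at the start; "torque": the same for the moment, N m; "finger_gap": opening from 0.0 (shut) to 1.0 (fully open).
Only numpy, scipy, OpenCV 4.12 (cv2) and the standard library are available. Lean on these libraries where they do the work, as an engineer would, in place of code of your own. Each camera call takes 0.05 s, during which the arm holds its last target.

## Working session

There is one attempt and no reset: what is moved stays moved. The work goes in short steps, Python scripts to look and compute and a shell command to move; the robot and the scene stay as the last step left them, time stands still between calls to the robot, and variables do not carry over. Pictures are saved under pics/ and viewed, and the job is handed in when it is done.

```bash
ls; mkdir -p pics
python3 - <<'E'
from rig import *
import cv2,numpy as np
for n in("side","top"):
    im=snapshot(n); cv2.imwrite(f"pics/{n}0.png",im)
    c=calibration(n); K=np.array(c["intrinsics"]);R=cv2.Rodrigues(np.array(c["rvec"]))[0];t=np.array(c["tvec"]).ravel()
    print(n,K.round(1).tolist(),(-R.T@t).round(3),R.round(3).tolist())
s=read_state();print(s,nose_length)
E
```

```text
pics
side [[520.9, 0.0, 320.7], [0.0, 520.9, 191.6], [0.0, 0.0, 1.0]] [ 0.512 -1.243  1.15 ] [[0.999, -0.041, -0.016], [-0.038, -0.609, -0.792], [0.023, 0.792, -0.61]]
top [[483.9, 0.0, 318.4], [0.0, 483.9, 195.6], [0.0, 0.0, 1.0]] [ 0.4   -0.073  1.929] [[0.007, -1.0, -0.009], [-0.996, -0.006, -0.085], [0.085, 0.009, -0.996]]
{'t': 0.1, 'joint_pos': array([ 1.07639276e+00,  3.00409209e-01,  1.52148421e+00,  3.58641038e-05,
        1.32071907e+00, -6.65968433e-02]), 'joint_vel': array([ 0.00017271, -0.00227747, -0.0014681 , -0.00074716,  0.00465551,
       -0.00030684]), 'effort': array([ 1.40149579e-03, -5.32639825e+01, -3.53287625e+01,  7.09608220e-02,
        2.34620314e-02, -2.35176043e-05]), 'ee_pos': array([0.22811697, 0.50032256, 0.30216121]), 'eef_rot': array([ 2.64199076e+00,  1.69899349e+00, -1.42825129e-03]), 'wrist_force': array([-0.29241933, -0.05188552, -0.18040929]), 'torque': array([0.00610154, 0.02410373, 0.05766307]), 'finger_gap': 1.0004182271870445} 0.0972
```

View pics/side0.png

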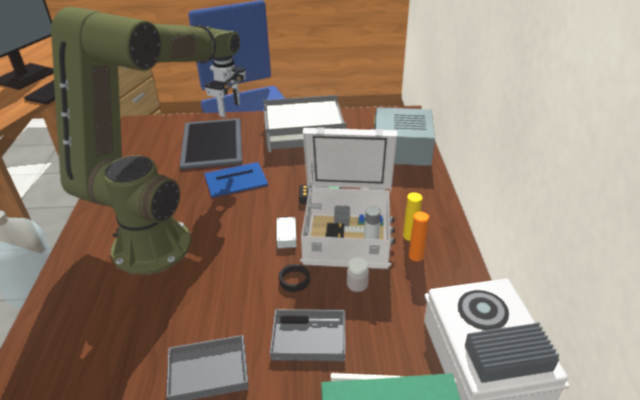

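View pics/top0.png

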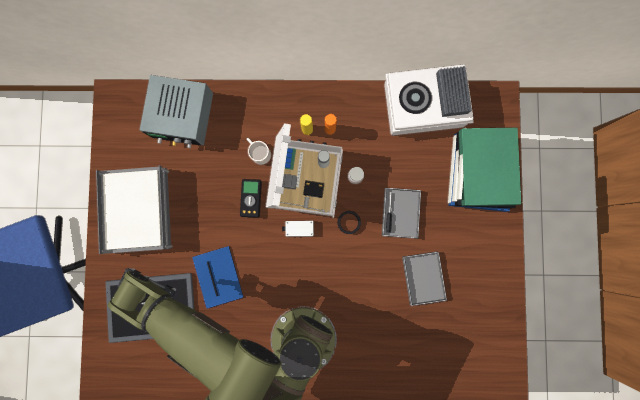

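```bash
cat > h.py <<'E'
from rig import *
import cv2,numpy as np
def cal(n):
    c=calibration(n); return np.array(c["intrinsics"]),cv2.Rodrigues(np.array(c["rvec"]))[0],np.array(c["tvec"]).ravel()
def px2w(n,u,v,z):
    K,R,t=cal(n); d=R.T@np.linalg.inv(K)@[u,v,1]; o=-R.T@t
    return o+d*(z-o[2])/d[2]
def w2px(n,P):
    K,R,t=cal(n); q=(R@np.atleast_2d(P).T).T+t; q=(K@q.T).T; return q[:,:2]/q[:,2:]
def crop(im,x0,y0,x1,y1,s,f):
    cv2.imwrite(f,cv2.resize(im[y0:y1,x0:x1],None,fx=s,fy=s,interpolation=cv2.INTER_CUBIC))
E
python3 - <<'E'
from h import *
a=cv2.imread("pics/top0.png");crop(a,230,110,430,250,4,"pics/t1.png")
a=cv2.imread("pics/side0.png");crop(a,260,120,440,270,4,"pics/s1.png");crop(a,240,240,380,370,4,"pics/s2.png")
E
```

```text
(no output)
```

View pics/t1.png

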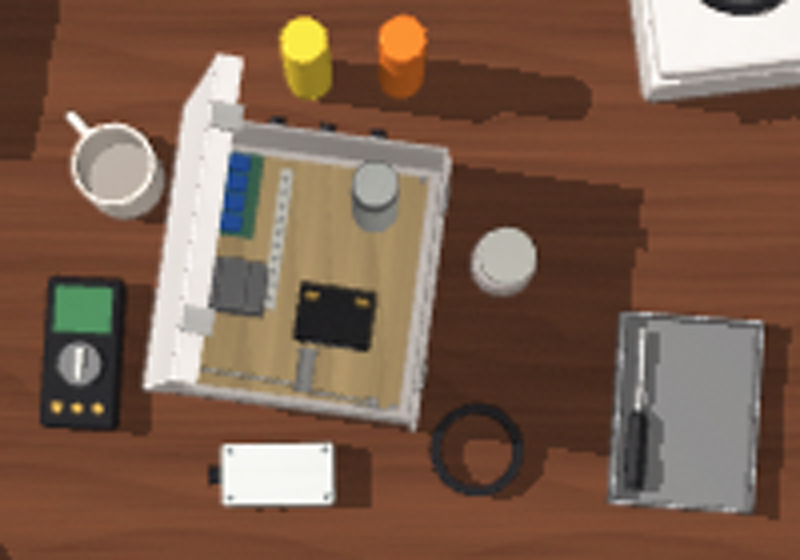

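View pics/s1.png

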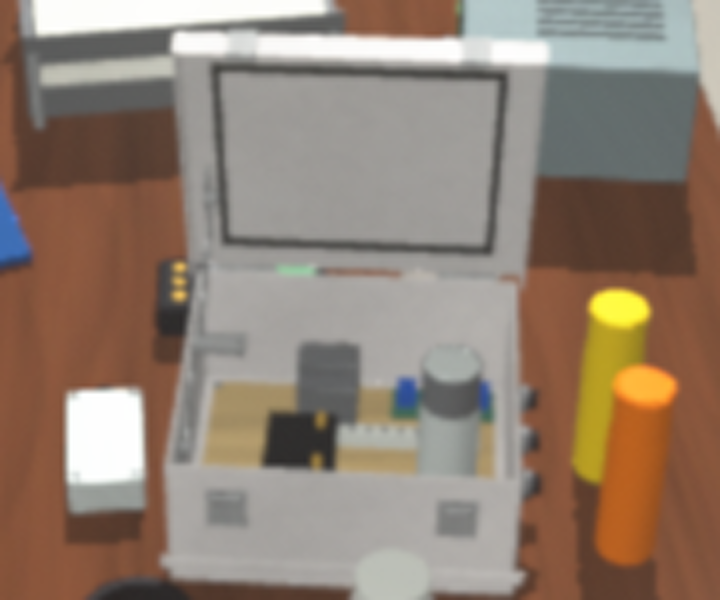

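View pics/s2.png

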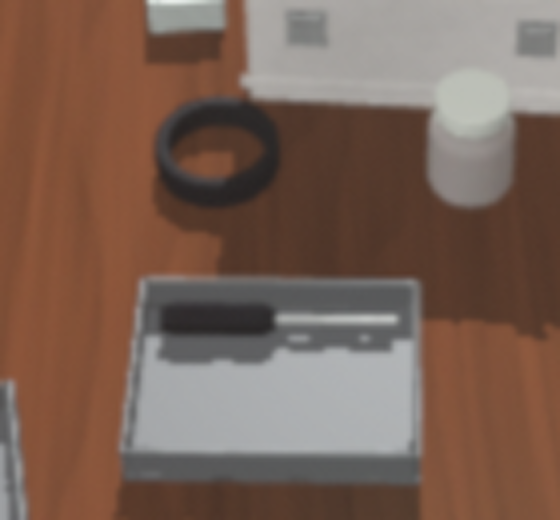

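Run:
```python
from h import *
T=lambda u,v,z:px2w("top",230+u/4,110+v/4,z).round(4)
S=lambda u,v,z:px2w("side",260+u/4,120+v/4,z).round(4)
S2=lambda u,v,z:px2w("side",240+u/4,240+v/4,z).round(4)
print("can",T(376,183,.173),S(451,363,.173))
a=T(415,424,.115);b=T(450,152,.115);print("rim",a,b,S(168,463,.115),S(522,478,.115), np.linalg.norm(a-b),np.arctan2(*(b-a)[[1,0]]))
print("pad",T(305,368,.151),S(225,344,.147))
for p in [(622,313),(763,322),(752,512),(610,503)]: print("tray",T(*p,.03))
for p in [(143,280),(420,281),(420,455),(124,453)]: print("trayS",S2(*p,.03))
print("jar",T(504,260,.085),"tape",T(477,449,.024),"bat",T(336,316,.066),"lidtop",T(228,57,.36),T(155,388,.36))
```

```text
can [ 0.6956 -0.0767  0.173 ] [ 0.6967 -0.077   0.173 ]
rim [ 0.4774 -0.1148  0.115 ] [ 0.7355 -0.1468  0.115 ] [ 0.4871 -0.1092  0.115 ] [ 0.7433 -0.1404  0.115 ] 0.2600761619218494 -0.12335346874656011
pad [ 0.5268 -0.0124  0.151 ] [ 0.533 -0.013  0.147]
tray [ 0.5917 -0.32    0.03  ]
tray [ 0.5837 -0.4585  0.03  ]
tray [ 0.3974 -0.4457  0.03  ]
tray [ 0.4052 -0.3074  0.03  ]
trayS [ 0.4098 -0.3106  0.03  ]
trayS [ 0.598  -0.3218  0.03  ]
trayS [ 0.5872 -0.4593  0.03  ]
trayS [ 0.4015 -0.448   0.03  ]
jar [ 0.6365 -0.2001  0.085 ] tape [ 0.4572 -0.1778  0.024 ] bat [ 0.5835 -0.039   0.066 ] lidtop [0.7684 0.0462 0.36  ] [0.4948 0.1021 0.36  ]
```

Look-alikes for the can: aluminium/grey can inside the case, top at (324,156) / side (373,211); the yellow cylinder (306,124) / (413,200) and the orange one (330,124) / (420,220) outside. By description (plain aluminium, in the case) it is the first; the crops confirm this. Trays: (402,213) with the screwdriver, and an empty one at (424,278). The first is further left, so it is the one meant. Moving first to a high pose with the tool squared to the case (yaw −0.122).

```bash
cat >> h.py <<'E'
from scipy.spatial.transform import Rotation as Ro
C=np.array([.626,-.009]); YAW=-.122
def go(p):
    s=read_state(); R=Ro.from_rotvec(s["eef_rot"]).as_matrix()
    x=R[:,0]; print("t",round(s["t"],2),"pos",s["ee_pos"].round(4),"yaw",round(np.arctan2(x[1],x[0]),3),"zax",R[:,2].round(3),"F",s["wrist_force"].round(1),"gap",round(s["finger_gap"],3),"q",s["joint_pos"].round(2))
    if p is not None: print("tool shift",(R.T@(np.array(p)-s["ee_pos"])).round(4))
def case(X,Y,Z):
    c,s=np.cos(YAW),np.sin(YAW); return np.array([C[0]+c*X-s*Y,C[1]+s*X+c*Y,Z])
E
python3 -m jog '[{"dz":-0.017,"az":0.1265},{"dz":-0.017,"az":0.1265},{"dz":-0.017,"az":0.1265},{"dz":-0.017,"az":0.1265},{"dz":-0.017,"az":0.1265},{"dz":-0.017,"az":0.1265},{"dz":-0.017,"az":0.1265},{"dz":-0.017,"az":0.1265},{"dz":-0.017,"az":0.1265},{"dz":-0.017,"az":0.1265}]' 0.68 20
python3 -c "
from h import *
go([.40,.30,.47]); go([.40,-.12,.47]); print(np.linalg.norm([.2,.0]))"
```

```text
t 0.1 pos [0.2281 0.5003 0.3022] yaw 1.143 zax [-0.001 -0.001 -1.   ] F [-0.3 -0.1 -0.2] gap 1.0 q [ 1.08  0.3   1.52  0.    1.32 -0.07]
tool shift [-0.1111  0.2395 -0.1678]
t 0.1 pos [0.2281 0.5003 0.3022] yaw 1.143 zax [-0.001 -0.001 -1.   ] F [-0.3 -0.1 -0.2] gap 1.0 q [ 1.08  0.3   1.52  0.    1.32 -0.07]
tool shift [-0.4933  0.4137 -0.1674]
0.2schema error: expected keys dx, dy, dz, ax, ay, az
```

```bash
python3 -m jog '[{"dx":0,"dy":0,"dz":-0.017,"ax":0,"ay":0,"az":0.1265},{"dx":0,"dy":0,"dz":-0.017,"ax":0,"ay":0,"az":0.1265},{"dx":0,"dy":0,"dz":-0.017,"ax":0,"ay":0,"az":0.1265},{"dx":0,"dy":0,"dz":-0.017,"ax":0,"ay":0,"az":0.1265},{"dx":0,"dy":0,"dz":-0.017,"ax":0,"ay":0,"az":0.1265},{"dx":0,"dy":0,"dz":-0.017,"ax":0,"ay":0,"az":0.1265},{"dx":0,"dy":0,"dz":-0.017,"ax":0,"ay":0,"az":0.1265},{"dx":0,"dy":0,"dz":-0.017,"ax":0,"ay":0,"az":0.1265},{"dx":0,"dy":0,"dz":-0.017,"ax":0,"ay":0,"az":0.1265},{"dx":0,"dy":0,"dz":-0.017,"ax":0,"ay":0,"az":0.1265}]' 0.68 20
python3 -c "
from h import *
go([.40,.30,.47]); go([.40,-.12,.47])"
```

```text
t: 1.1
ee_pos: [0.2281, 0.5004, 0.473]
eef_rot: [3.135, -0.2, -0.0]
wrist_force: [-0.3, -0.3, -0.2]
finger_gap: 0.679
t 1.1 pos [0.2281 0.5004 0.473 ] yaw -0.127 zax [-0.    -0.001 -1.   ] F [-0.3 -0.3 -0.2] gap 0.679 q [ 1.08  0.24  1.21 -0.    1.69  1.2 ]
tool shift [0.1959 0.177  0.0031]
t 1.1 pos [0.2281 0.5004 0.473 ] yaw -0.127 zax [-0.    -0.001 -1.   ] F [-0.3 -0.3 -0.2] gap 0.679 q [ 1.08  0.24  1.21 -0.    1.69  1.2 ]
tool shift [0.2492 0.5936 0.0033]
```

```bash
python3 -m jog '[{"dx":0.025,"dy":0.032,"dz":0,"ax":0,"ay":0,"az":0},{"dx":0.025,"dy":0.032,"dz":0,"ax":0,"ay":0,"az":0},{"dx":0.025,"dy":0.032,"dz":0,"ax":0,"ay":0,"az":0},{"dx":0.025,"dy":0.032,"dz":0,"ax":0,"ay":0,"az":0},{"dx":0.025,"dy":0.032,"dz":0,"ax":0,"ay":0,"az":0},{"dx":0.025,"dy":0.032,"dz":0,"ax":0,"ay":0,"az":0},{"dx":0.025,"dy":0.032,"dz":0,"ax":0,"ay":0,"az":0}]' && python3 -m jog '[{"dx":0.01,"dy":0.046,"dz":0,"ax":0,"ay":0,"az":0},{"dx":0.01,"dy":0.046,"dz":0,"ax":0,"ay":0,"az":0},{"dx":0.01,"dy":0.046,"dz":0,"ax":0,"ay":0,"az":0},{"dx":0.01,"dy":0.046,"dz":0,"ax":0,"ay":0,"az":0},{"dx":0.01,"dy":0.046,"dz":0,"ax":0,"ay":0,"az":0},{"dx":0.01,"dy":0.046,"dz":0,"ax":0,"ay":0,"az":0},{"dx":0.01,"dy":0.046,"dz":0,"ax":0,"ay":0,"az":0},{"dx":0.01,"dy":0.046,"dz":0,"ax":0,"ay":0,"az":0}]'
python3 -c "
from h import *
go([.696,-.077,.33])"
```

```text
t: 1.8
ee_pos: [0.3751, 0.2553, 0.4725]
eef_rot: [3.136, -0.191, -0.0]
wrist_force: [0.1, 0.3, 0.7]
finger_gap: 0.684
t: 2.6
ee_pos: [0.4088, -0.1202, 0.4726]
eef_rot: [-3.136, 0.192, -0.0]
wrist_force: [0.5, 0.1, -0.5]
finger_gap: 0.682
t 2.6 pos [ 0.4088 -0.1202  0.4726] yaw -0.122 zax [ 0.  0. -1.] F [ 0.5  0.1 -0.5] gap 0.682 q [-0.37 -0.06  1.54  0.    1.66 -0.25]
tool shift [ 0.2798 -0.0779  0.1426]
```

```bash
python3 -m jog '[{"dx":0.035,"dy":-0.0097,"dz":0.0178,"ax":0,"ay":0,"az":0},{"dx":0.035,"dy":-0.0097,"dz":0.0178,"ax":0,"ay":0,"az":0},{"dx":0.035,"dy":-0.0097,"dz":0.0178,"ax":0,"ay":0,"az":0},{"dx":0.035,"dy":-0.0097,"dz":0.0178,"ax":0,"ay":0,"az":0},{"dx":0.035,"dy":-0.0097,"dz":0.0178,"ax":0,"ay":0,"az":0},{"dx":0.035,"dy":-0.0097,"dz":0.0178,"ax":0,"ay":0,"az":0},{"dx":0.035,"dy":-0.0097,"dz":0.0178,"ax":0,"ay":0,"az":0},{"dx":0.035,"dy":-0.0097,"dz":0.0178,"ax":0,"ay":0,"az":0},{"dx":0,"dy":0,"dz":0,"ax":0,"ay":0,"az":0}]'
python3 - <<'E'
from h import *
go([.696,-.077,.203])
a=snapshot("top");crop(a,230,110,430,250,4,"pics/t3.png")
a=snapshot("side");crop(a,260,100,440,250,4,"pics/s3.png")
E
```

```text
t: 3.5
ee_pos: [0.6987, -0.0743, 0.3229]
eef_rot: [-3.135, 0.19, 0.014]
wrist_force: [-0.8, 0.3, -1.2]
finger_gap: 0.682
t 3.5 pos [ 0.6987 -0.0743  0.3229] yaw -0.121 zax [-0.009  0.002 -1.   ] F [-0.8  0.3 -1.2] gap 0.682 q [-0.16  0.65  0.96  0.    1.53 -0.04]
tool shift [-0.0012  0.003   0.12  ]
```

View pics/s3.png

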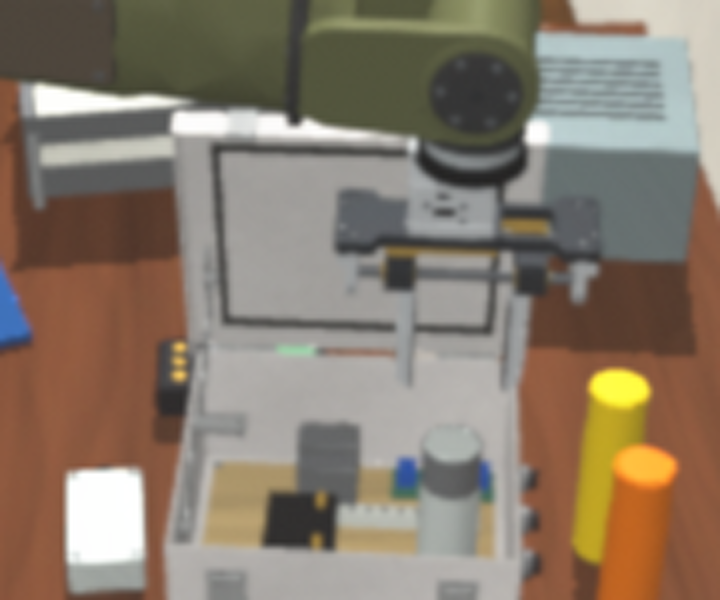

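View pics/t3.png

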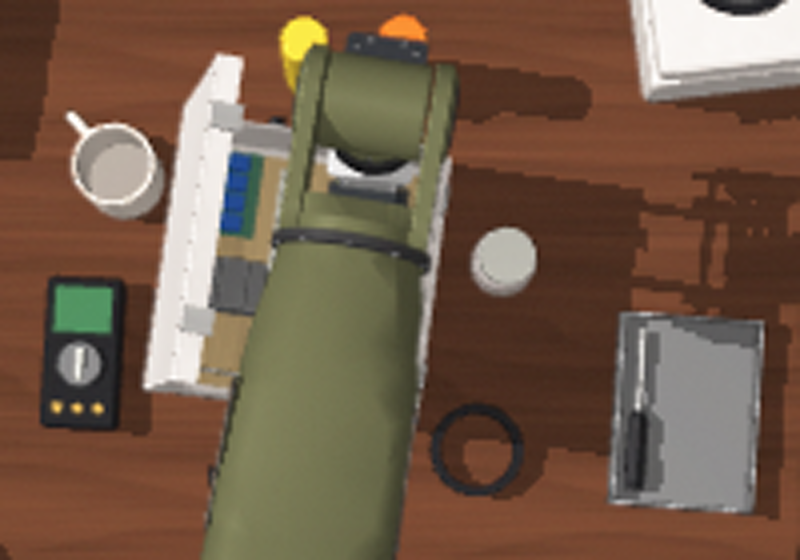

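```bash
python3 -m jog '[{"dx":0,"dy":0,"dz":0,"ax":0,"ay":0,"az":0},{"dx":0,"dy":0,"dz":0,"ax":0,"ay":0,"az":0}]'
python3 -c "
from h import *
go([.6962,-.077,.231])
print(w2px('side',[.6962,-.077,.173]),w2px('top',[.6962,-.077,.173]))"
```

```text
t: 3.8
ee_pos: [0.696, -0.0755, 0.3323]
eef_rot: [3.135, -0.192, 0.004]
wrist_force: [-0.1, -0.3, 0.5]
finger_gap: 0.683
t 3.8 pos [ 0.696  -0.0755  0.3323] yaw -0.122 zax [ 0.003 -0.    -1.   ] F [-0.1 -0.3  0.5] gap 0.683 q [-0.16  0.64  0.97  0.    1.53 -0.04]
tool shift [1.000e-04 1.500e-03 1.013e-01]
[[372.57030025 210.76766835]] [[324.07292619 155.59972292]]
```

```bash
python3 -m jog '[{"dx":0,"dy":0.0015,"dz":0.025,"ax":0,"ay":0,"az":0},{"dx":0,"dy":0,"dz":0.025,"ax":0,"ay":0,"az":0},{"dx":0,"dy":0,"dz":0.02,"ax":0,"ay":0,"az":0},{"dx":0,"dy":0,"dz":0.015,"ax":0,"ay":0,"az":0},{"dx":0,"dy":0,"dz":0.01,"ax":0,"ay":0,"az":0},{"dx":0,"dy":0,"dz":0.005,"ax":0,"ay":0,"az":0},{"dx":0,"dy":0,"dz":0,"ax":0,"ay":0,"az":0},{"dx":0,"dy":0,"dz":0,"ax":0,"ay":0,"az":0}]'
python3 - <<'E'
from h import *
go([.6962,-.077,.231])
a=snapshot("side");crop(a,300,110,440,250,4,"pics/s4.png")
E
```

```text
t: 4.6
ee_pos: [0.6966, -0.0768, 0.2312]
eef_rot: [3.136, -0.192, 0.002]
wrist_force: [-0.9, 0.4, 0.4]
finger_gap: 0.678
t 4.6 pos [ 0.6966 -0.0768  0.2312] yaw -0.122 zax [ 0.001 -0.    -1.   ] F [-0.9  0.4  0.4] gap 0.678 q [-0.16  0.7   1.1   0.    1.34 -0.04]
tool shift [-0.0004  0.0003  0.0002]
```

View pics/s4.png

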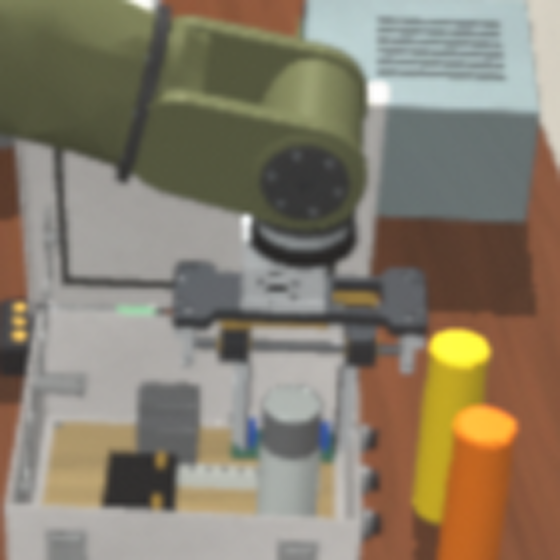

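The fingers straddle the aluminium can's cap (s4 ≈ (291,410), i.e. side pixel (373,212)). Closing now.

```bash
python3 -m jog '[{"dx":0,"dy":0,"dz":0,"ax":0,"ay":0,"az":0},{"dx":0,"dy":0,"dz":0,"ax":0,"ay":0,"az":0},{"dx":0,"dy":0,"dz":0,"ax":0,"ay":0,"az":0},{"dx":0,"dy":0,"dz":0,"ax":0,"ay":0,"az":0},{"dx":0,"dy":0,"dz":0,"ax":0,"ay":0,"az":0}]' 0.3 25
python3 -m jog '[{"dx":0,"dy":0,"dz":-0.005,"ax":0,"ay":0,"az":0},{"dx":0,"dy":0,"dz":-0.01,"ax":0,"ay":0,"az":0},{"dx":0,"dy":0,"dz":-0.015,"ax":0,"ay":0,"az":0},{"dx":0,"dy":0,"dz":0,"ax":0,"ay":0,"az":0}]'
python3 - <<'E'
from h import *
go(None)
a=snapshot("side");crop(a,300,110,440,250,4,"pics/s5.png")
E
```

```text
t: 5.15
ee_pos: [0.6965, -0.0767, 0.2304]
eef_rot: [3.136, -0.191, 0.0]
wrist_force: [-0.0, -0.3, 1.3]
finger_gap: 0.454
t: 5.55
ee_pos: [0.697, -0.0768, 0.2637]
eef_rot: [3.135, -0.191, 0.007]
wrist_force: [-0.2, -0.3, -2.2]
finger_gap: 0.452
t 5.55 pos [ 0.697  -0.0768  0.2637] yaw -0.122 zax [ 0.004 -0.001 -1.   ] F [-0.2 -0.3 -2.2] gap 0.452 q [-0.16  0.68  1.06 -0.    1.4  -0.04]
```

View pics/s5.png

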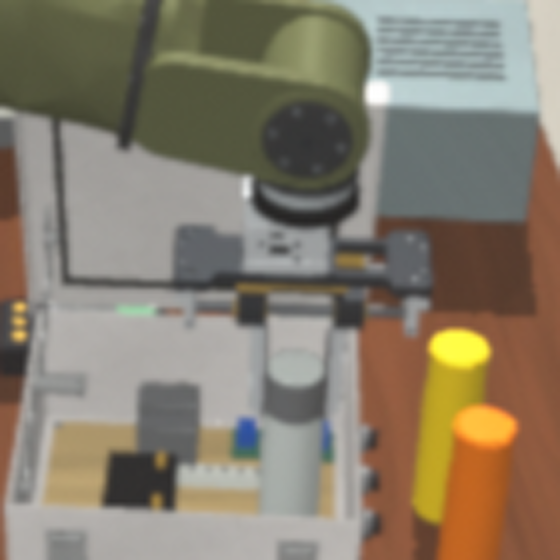

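The can is held and lifted (gap 42.5 mm, load about 2 N).

```bash
python3 -m jog '[{"dx":0,"dy":0,"dz":-0.02,"ax":0,"ay":0,"az":0},{"dx":0,"dy":0,"dz":-0.025,"ax":0,"ay":0,"az":0},{"dx":0,"dy":0,"dz":-0.025,"ax":0,"ay":0,"az":0},{"dx":0,"dy":0,"dz":-0.025,"ax":0,"ay":0,"az":0},{"dx":0,"dy":0,"dz":-0.02,"ax":0,"ay":0,"az":0},{"dx":0,"dy":0,"dz":0,"ax":0,"ay":0,"az":0},{"dx":0,"dy":0,"dz":0,"ax":0,"ay":0,"az":0}]'
python3 -c "
from h import *
go([.493,-.403,.38])"
```

```text
t: 6.3
ee_pos: [0.6964, -0.0768, 0.3741]
eef_rot: [-3.136, 0.192, 0.001]
wrist_force: [0.1, -0.4, -2.8]
finger_gap: 0.453
t 6.3 pos [ 0.6964 -0.0768  0.3741] yaw -0.122 zax [-0.001  0.    -1.   ] F [ 0.1 -0.4 -2.8] gap 0.453 q [-0.16  0.63  0.88 -0.    1.63 -0.04]
tool shift [-0.1622  0.3486 -0.0058]
```

```bash
python3 -m jog '[{"dx":-0.006,"dy":0.013,"dz":0,"ax":0,"ay":0,"az":0},{"dx":-0.012,"dy":0.025,"dz":0,"ax":0,"ay":0,"az":0},{"dx":-0.012,"dy":0.026,"dz":0,"ax":0,"ay":0,"az":0},{"dx":-0.012,"dy":0.026,"dz":0,"ax":0,"ay":0,"az":0},{"dx":-0.012,"dy":0.026,"dz":0,"ax":0,"ay":0,"az":0},{"dx":-0.012,"dy":0.026,"dz":0,"ax":0,"ay":0,"az":0},{"dx":-0.012,"dy":0.026,"dz":0,"ax":0,"ay":0,"az":0},{"dx":-0.012,"dy":0.026,"dz":0,"ax":0,"ay":0,"az":0},{"dx":-0.012,"dy":0.026,"dz":0,"ax":0,"ay":0,"az":0},{"dx":-0.012,"dy":0.026,"dz":0,"ax":0,"ay":0,"az":0}]' && python3 -m jog '[{"dx":-0.012,"dy":0.026,"dz":0,"ax":0,"ay":0,"az":0},{"dx":-0.012,"dy":0.026,"dz":0,"ax":0,"ay":0,"az":0},{"dx":-0.012,"dy":0.026,"dz":0,"ax":0,"ay":0,"az":0},{"dx":-0.012,"dy":0.015,"dz":0,"ax":0,"ay":0,"az":0},{"dx":-0.01,"dy":0.01,"dz":0,"ax":0,"ay":0,"az":0},{"dx":0,"dy":0,"dz":0,"ax":0,"ay":0,"az":0},{"dx":0,"dy":0,"dz":0,"ax":0,"ay":0,"az":0}]'
python3 - <<'E'
from h import *
go([.493,-.403,.228])
a=snapshot("side");crop(a,230,190,390,350,4,"pics/s6.png")
a=snapshot("top");crop(a,270,110,430,250,4,"pics/t6.png")
E
```

```text
t: 7.3
ee_pos: [0.5517, -0.3085, 0.3739]
eef_rot: [-3.135, 0.192, 0.003]
wrist_force: [0.5, -0.3, -2.5]
finger_gap: 0.452
t: 8.0
ee_pos: [0.4832, -0.4019, 0.375]
eef_rot: [-3.135, 0.192, 0.0]
wrist_force: [1.0, 0.4, -2.4]
finger_gap: 0.454
t 8.0 pos [ 0.4832 -0.4019  0.375 ] yaw -0.122 zax [-0.  0. -1.] F [ 1.   0.4 -2.4] gap 0.454 q [-0.75  0.44  1.16  0.    1.54 -0.63]
tool shift [ 0.0099 -0.      0.147 ]
```

View pics/s6.png

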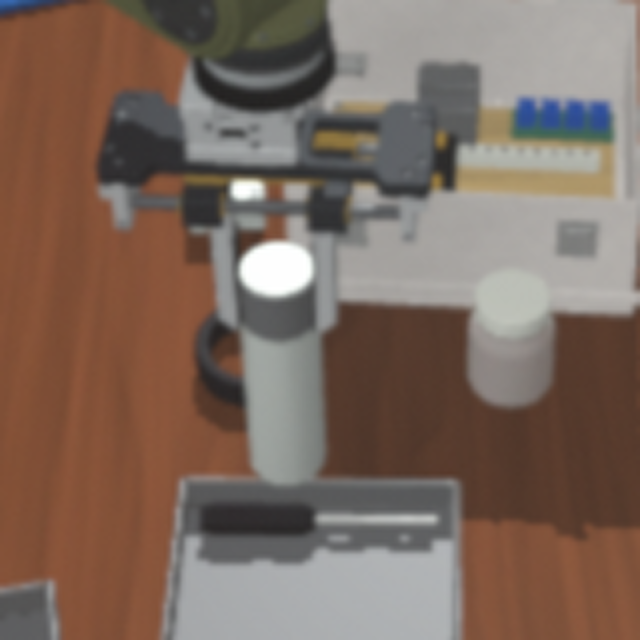

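View pics/t6.png

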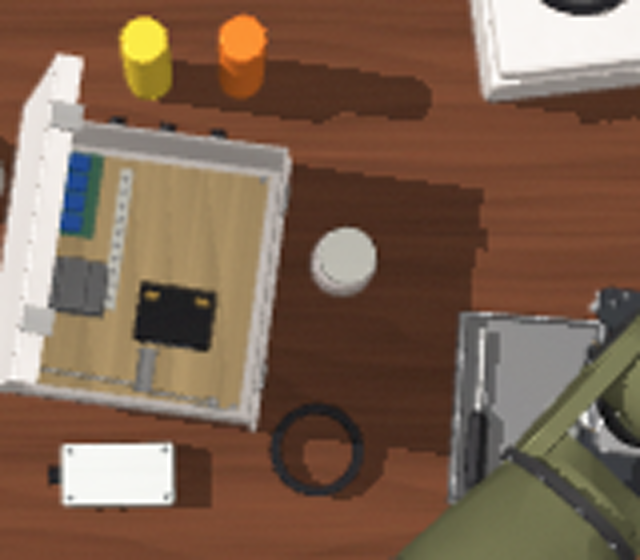

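```bash
python3 -m jog '[{"dx":0.005,"dy":0,"dz":0.025,"ax":0,"ay":0,"az":0},{"dx":0.005,"dy":0,"dz":0.03,"ax":0,"ay":0,"az":0},{"dx":0,"dy":0,"dz":0.03,"ax":0,"ay":0,"az":0},{"dx":0,"dy":0,"dz":0.028,"ax":0,"ay":0,"az":0},{"dx":0,"dy":0,"dz":0.018,"ax":0,"ay":0,"az":0},{"dx":0,"dy":0,"dz":0.01,"ax":0,"ay":0,"az":0},{"dx":0,"dy":0,"dz":0,"ax":0,"ay":0,"az":0},{"dx":0,"dy":0,"dz":0,"ax":0,"ay":0,"az":0}]' && python3 -m jog '[{"dx":0,"dy":0,"dz":0.003,"ax":0,"ay":0,"az":0},{"dx":0,"dy":0,"dz":0.002,"ax":0,"ay":0,"az":0},{"dx":0,"dy":0,"dz":0,"ax":0,"ay":0,"az":0},{"dx":0,"dy":0,"dz":0,"ax":0,"ay":0,"az":0}]'
python3 - <<'E'
from h import *
go([.493,-.403,.2264])
a=snapshot("side");crop(a,230,210,390,350,4,"pics/s7.png")
E
```

```text
t: 8.9
ee_pos: [0.4936, -0.4034, 0.2353]
eef_rot: [3.135, -0.191, 0.002]
wrist_force: [0.5, 0.3, -2.0]
finger_gap: 0.456
t: 9.3
ee_pos: [0.4931, -0.4035, 0.2295]
eef_rot: [3.136, -0.192, 0.0]
wrist_force: [0.2, 0.4, -2.7]
finger_gap: 0.449
t 9.3 pos [ 0.4931 -0.4035  0.2295] yaw -0.122 zax [ 0. -0. -1.] F [ 0.2  0.4 -2.7] gap 0.449 q [-0.74  0.56  1.33 -0.    1.25 -0.62]
tool shift [-0.0002 -0.0005  0.0031]
```

View pics/s7.png

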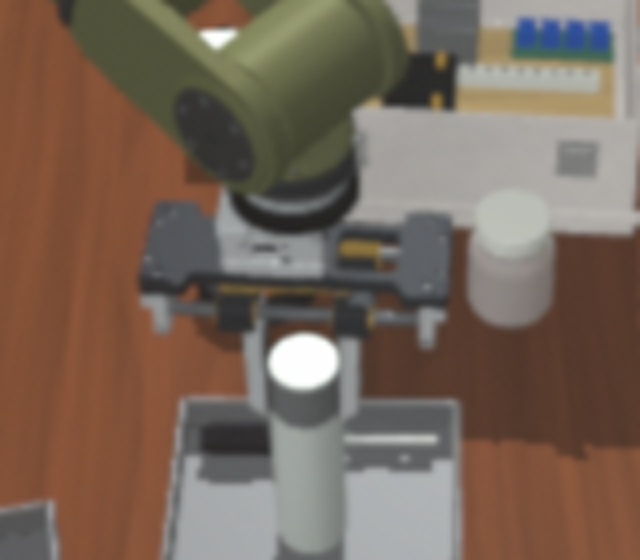

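```bash
python3 -m jog '[{"dx":0,"dy":0,"dz":0.001,"ax":0,"ay":0,"az":0},{"dx":0,"dy":0,"dz":0.001,"ax":0,"ay":0,"az":0},{"dx":0,"dy":0,"dz":0.001,"ax":0,"ay":0,"az":0},{"dx":0,"dy":0,"dz":0,"ax":0,"ay":0,"az":0}]';  python3 -m jog '[{"dx":0,"dy":0,"dz":0.001,"ax":0,"ay":0,"az":0},{"dx":0,"dy":0,"dz":0,"ax":0,"ay":0,"az":0}]'
```

```text
t: 9.75
ee_pos: [0.4932, -0.4035, 0.2264]
eef_rot: [3.135, -0.192, 0.001]
wrist_force: [-0.3, -0.5, -0.9]
finger_gap: 0.453
t: 9.95
ee_pos: [0.4932, -0.4036, 0.2264]
eef_rot: [3.135, -0.191, 0.002]
wrist_force: [-2.0, 1.8, 7.9]
finger_gap: 0.453
```

```bash
python3 -m jog '[{"dx":0,"dy":0,"dz":-0.0008,"ax":0,"ay":0,"az":0},{"dx":0,"dy":0,"dz":0,"ax":0,"ay":0,"az":0}]';  python3 -m jog '[{"dx":0,"dy":0,"dz":0,"ax":0,"ay":0,"az":0},{"dx":0,"dy":0,"dz":0,"ax":0,"ay":0,"az":0},{"dx":0,"dy":0,"dz":0,"ax":0,"ay":0,"az":0},{"dx":0,"dy":0,"dz":0,"ax":0,"ay":0,"az":0}]' 0.8
python3 -m jog '[{"dx":0,"dy":0,"dz":-0.01,"ax":0,"ay":0,"az":0},{"dx":0,"dy":0,"dz":-0.03,"ax":0,"ay":0,"az":0},{"dx":0,"dy":0,"dz":-0.04,"ax":0,"ay":0,"az":0},{"dx":0,"dy":0,"dz":-0.04,"ax":0,"ay":0,"az":0},{"dx":0,"dy":0,"dz":-0.04,"ax":0,"ay":0,"az":0},{"dx":0,"dy":0,"dz":-0.03,"ax":0,"ay":0,"az":0},{"dx":0,"dy":0,"dz":0,"ax":0,"ay":0,"az":0}]'
python3 - <<'E'
from h import *
go(None)
a=snapshot("side");crop(a,230,190,430,350,4,"pics/s8.png");
a=snapshot("top");crop(a,230,110,430,250,4,"pics/t8.png")
E
```

```text
t: 10.15
ee_pos: [0.4932, -0.4035, 0.2264]
eef_rot: [3.135, -0.192, 0.001]
wrist_force: [-1.5, 0.0, 3.8]
finger_gap: 0.452
t: 10.55
ee_pos: [0.4932, -0.4034, 0.2259]
eef_rot: [-3.136, 0.191, 0.0]
wrist_force: [0.1, 0.3, 1.0]
finger_gap: 0.756
t: 11.25
ee_pos: [0.4931, -0.4033, 0.4217]
eef_rot: [3.131, -0.191, 0.01]
wrist_force: [0.8, -0.3, 1.1]
finger_gap: 0.802
t 11.25 pos [ 0.4931 -0.4033  0.4217] yaw -0.122 zax [ 0.006 -0.005 -1.   ] F [ 0.8 -0.3  1.1] gap 0.802 q [-0.74  0.45  1.04  0.    1.64 -0.62]
```

View pics/s8.png

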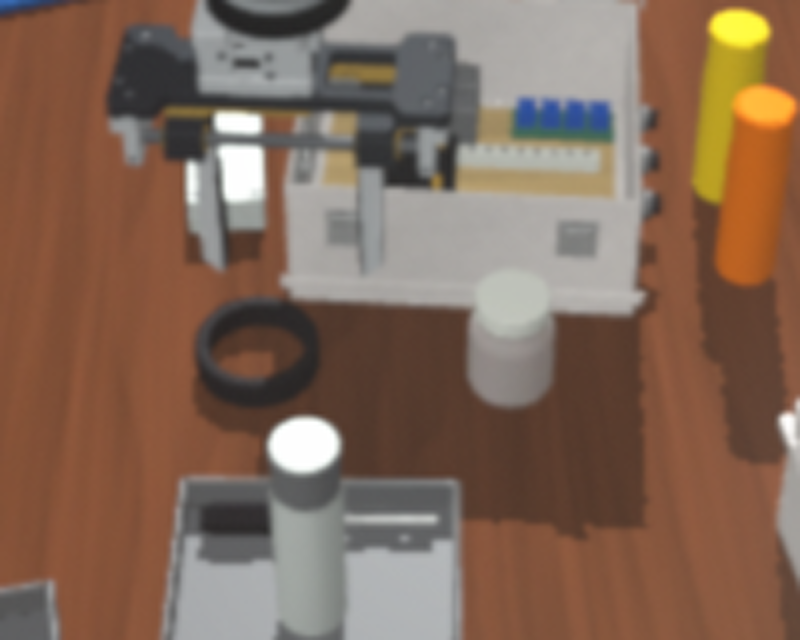

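View pics/t8.png

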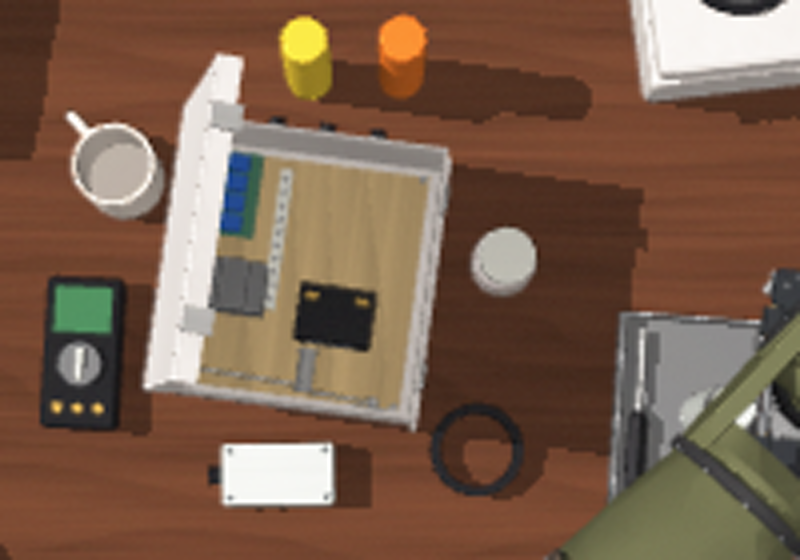

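The can stands upright on the tray floor (top at side pixel (306,301), base (307,348)), and nothing else has moved. Next, the knee.

```bash
python3 -c "
from h import *
p=case(-.094,-.014,.30);print(p);go(p)
print(w2px('top',case(-.094,-.014,.147)),w2px('side',case(-.094,-.014,.147)))"
```

```text
[ 0.53099491 -0.01145637  0.3       ]
t 11.35 pos [ 0.4931 -0.4033  0.4165] yaw -0.122 zax [ 0.001 -0.001 -1.   ] F [ 0.1  0.2 -0.7] gap 0.799 q [-0.74  0.46  1.05 -0.    1.63 -0.62]
tool shift [-0.0101 -0.3936  0.1163]
[[306.03123456 200.94165374]] [[315.5721504  205.71336904]]
```

```bash
python3 -m jog '[{"dx":-0.001,"dy":-0.025,"dz":0,"ax":0,"ay":0,"az":0},{"dx":-0.001,"dy":-0.042,"dz":0,"ax":0,"ay":0,"az":0},{"dx":-0.001,"dy":-0.045,"dz":0,"ax":0,"ay":0,"az":0},{"dx":-0.001,"dy":-0.045,"dz":0,"ax":0,"ay":0,"az":0},{"dx":-0.001,"dy":-0.045,"dz":0,"ax":0,"ay":0,"az":0},{"dx":-0.001,"dy":-0.045,"dz":0,"ax":0,"ay":0,"az":0},{"dx":-0.001,"dy":-0.045,"dz":0,"ax":0,"ay":0,"az":0},{"dx":-0.001,"dy":-0.045,"dz":0,"ax":0,"ay":0,"az":0},{"dx":-0.001,"dy":-0.035,"dz":0,"ax":0,"ay":0,"az":0},{"dx":-0.001,"dy":-0.02,"dz":0,"ax":0,"ay":0,"az":0}]' 0 && python3 -m jog '[{"dx":0,"dy":0,"dz":0.03,"ax":0,"ay":0,"az":0},{"dx":0,"dy":0,"dz":0.035,"ax":0,"ay":0,"az":0},{"dx":0,"dy":0,"dz":0.03,"ax":0,"ay":0,"az":0},{"dx":0,"dy":0,"dz":0.02,"ax":0,"ay":0,"az":0},{"dx":0,"dy":0,"dz":0,"ax":0,"ay":0,"az":0},{"dx":0,"dy":0,"dz":0,"ax":0,"ay":0,"az":0}]'
python3 - <<'E'
from h import *
go(case(-.094,-.014,.155+.0972))
a=snapshot("side");crop(a,250,110,430,250,4,"pics/s9.png");
a=snapshot("top");crop(a,230,110,430,250,4,"pics/t9.png")
E
```

```text
t: 12.35
ee_pos: [0.5307, -0.0106, 0.4148]
eef_rot: [-3.136, 0.188, 0.004]
wrist_force: [-0.8, 0.7, 0.1]
finger_gap: 0.011
t: 12.95
ee_pos: [0.5309, -0.0131, 0.3011]
eef_rot: [-3.136, 0.192, 0.001]
wrist_force: [-0.5, 0.3, -0.0]
finger_gap: 0.002
t 12.95 pos [ 0.5309 -0.0131  0.3011] yaw -0.122 zax [-0.001  0.    -1.   ] F [-0.5  0.3 -0. ] gap 0.002 q [-0.09  0.26  1.58  0.    1.31  0.03]
tool shift [-0.     -0.0017  0.0489]
```

View pics/s9.png

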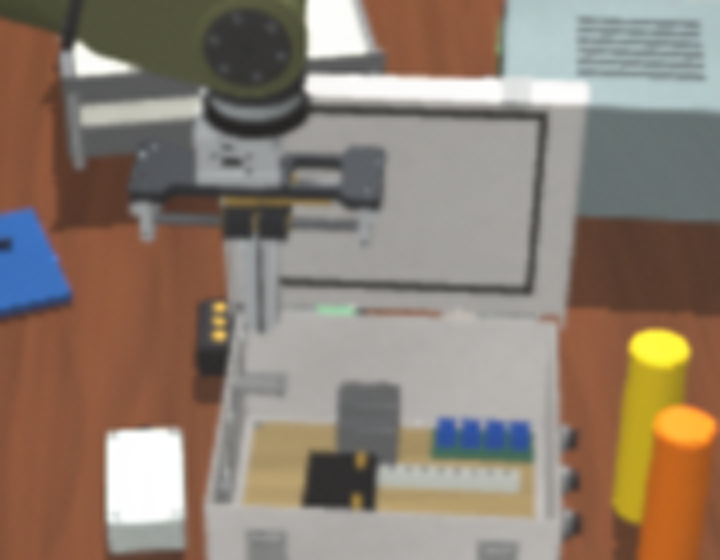

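View pics/t9.png

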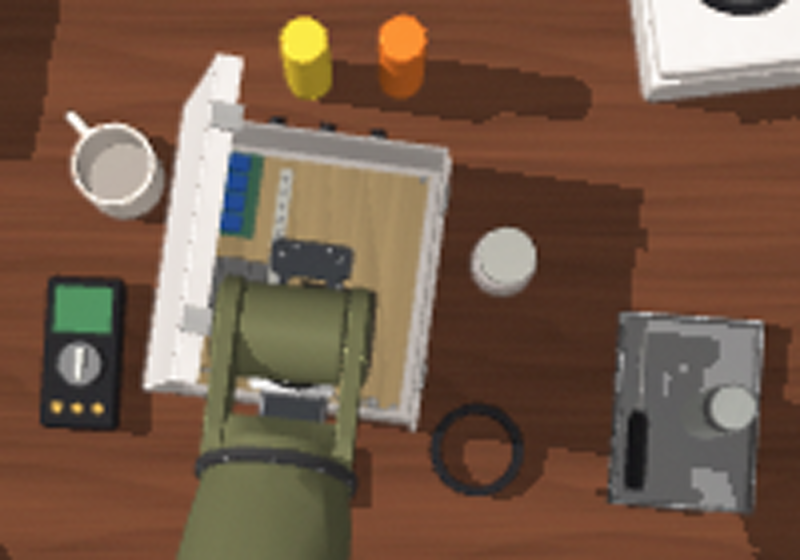

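```bash
python3 -m jog '[{"dx":0,"dy":-0.001,"dz":0.02,"ax":0,"ay":0,"az":0},{"dx":0,"dy":0,"dz":0.015,"ax":0,"ay":0,"az":0},{"dx":0,"dy":0,"dz":0.007,"ax":0,"ay":0,"az":0},{"dx":0,"dy":0,"dz":0,"ax":0,"ay":0,"az":0}]'; python3 -m jog '[{"dx":0,"dy":0,"dz":0.003,"ax":0,"ay":0,"az":0},{"dx":0,"dy":0,"dz":0.003,"ax":0,"ay":0,"az":0},{"dx":0,"dy":0,"dz":0.003,"ax":0,"ay":0,"az":0},{"dx":0,"dy":0,"dz":0.003,"ax":0,"ay":0,"az":0}]'; python3 -m jog '[{"dx":0,"dy":-0.001,"dz":0.003,"ax":0,"ay":0,"az":0},{"dx":0,"dy":-0.001,"dz":0.003,"ax":0,"ay":0,"az":0}]'
```

```text
t: 13.45
ee_pos: [0.531, -0.0122, 0.2591]
eef_rot: [-3.136, 0.192, 0.001]
wrist_force: [-0.5, 0.8, 0.4]
finger_gap: 0.004
t: 13.85
ee_pos: [0.5315, -0.0115, 0.2482]
eef_rot: [-3.134, 0.191, -0.004]
wrist_force: [-0.0, 7.3, 9.4]
finger_gap: 0.006
t: 14.05
ee_pos: [0.5318, -0.0095, 0.2421]
eef_rot: [-3.134, 0.191, -0.004]
wrist_force: [0.4, 5.7, 8.8]
finger_gap: 0.009
```

```bash
python3 -c "
from h import *
go(None)"
```

```text
t 14.05 pos [ 0.5318 -0.0095  0.2421] yaw -0.122 zax [ 0.003  0.001 -1.   ] F [0.4 5.7 8.8] gap 0.009 q [-0.09  0.32  1.65  0.    1.18  0.03]
```

```bash
python3 -m jog '[{"dx":0,"dy":-0.001,"dz":0.003,"ax":0,"ay":0,"az":0},{"dx":0,"dy":-0.001,"dz":0.003,"ax":0,"ay":0,"az":0},{"dx":0,"dy":-0.001,"dz":0.003,"ax":0,"ay":0,"az":0}]';python3 -m jog '[{"dx":0,"dy":-0.001,"dz":0.003,"ax":0,"ay":0,"az":0},{"dx":0,"dy":-0.001,"dz":0.003,"ax":0,"ay":0,"az":0},{"dx":0,"dy":-0.001,"dz":0.003,"ax":0,"ay":0,"az":0},{"dx":0,"dy":0,"dz":0,"ax":0,"ay":0,"az":0}]'
python3 - <<'E'
from h import *
go(None)
a=snapshot("side");crop(a,250,110,430,250,4,"pics/s10.png");
E
```

```text
t: 14.35
ee_pos: [0.5323, -0.0064, 0.2333]
eef_rot: [-3.134, 0.191, -0.005]
wrist_force: [0.3, 6.2, 10.2]
finger_gap: 0.004
t: 14.75
ee_pos: [0.5326, -0.0035, 0.2241]
eef_rot: [-3.135, 0.191, -0.004]
wrist_force: [0.3, 3.2, 6.3]
finger_gap: 0.005
t 14.75 pos [ 0.5326 -0.0035  0.2241] yaw -0.122 zax [ 0.003  0.001 -1.   ] F [0.3 3.2 6.3] gap 0.005 q [-0.08  0.34  1.66  0.    1.14  0.05]
```

View pics/s10.png

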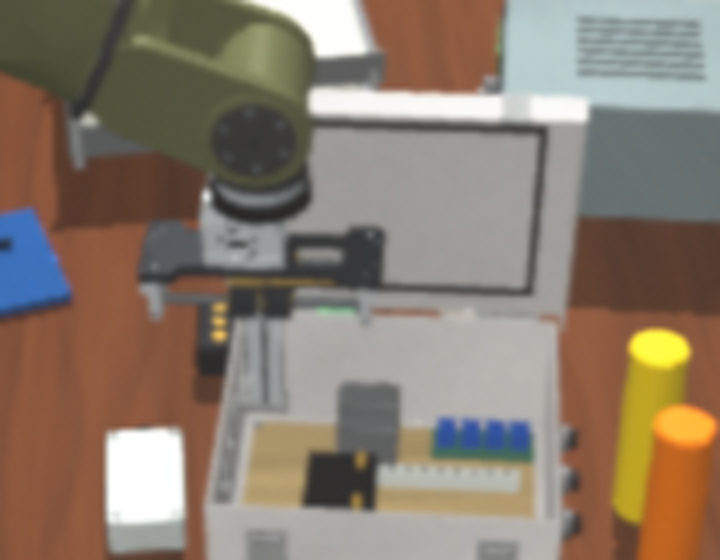

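The stay is broken: the roller is about 28 mm down and the lid's top edge dropped from row 83 to row 98 in the crop. Next I retract and go over to the lid's outer side.

```bash
python3 -m jog '[{"dx":0,"dy":0.003,"dz":-0.02,"ax":0,"ay":0,"az":0},{"dx":0,"dy":0.005,"dz":-0.04,"ax":0,"ay":0,"az":0},{"dx":0,"dy":0,"dz":-0.045,"ax":0,"ay":0,"az":0},{"dx":0,"dy":0,"dz":-0.045,"ax":0,"ay":0,"az":0},{"dx":0,"dy":0,"dz":-0.045,"ax":0,"ay":0,"az":0},{"dx":0,"dy":0,"dz":-0.045,"ax":0,"ay":0,"az":0},{"dx":0,"dy":0,"dz":-0.035,"ax":0,"ay":0,"az":0},{"dx":0,"dy":0,"dz":0,"ax":0,"ay":0,"az":0}]'
python3 - <<'E'
from h import *
go(case(0,.125,.49))
a=snapshot("side");crop(a,250,90,430,250,4,"pics/s11.png")
a=snapshot("top");crop(a,230,110,430,250,4,"pics/t11.png")
def pt(rho,th): # tip corner
    return 126+rho*-np.cos(th)+10*np.sin(th),112+rho*np.sin(th)+10*np.cos(th)
for o in (78,74,70,60): 
    print(o,"corner rho215",np.round(pt(215,np.radians(o)),1),"edge",np.round(pt(254,np.radians(o)),1), w2px("top",case(0,pt(254,np.radians(o))[0]/1e3,pt(254,np.radians(o))[1]/1e3)),w2px("side",case(0.05,pt(254,np.radians(o))[0]/1e3,pt(254,np.radians(o))[1]/1e3)))
E
```

```text
t: 15.6
ee_pos: [0.5308, -0.0121, 0.503]
eef_rot: [3.135, -0.191, 0.012]
wrist_force: [-0.3, -1.3, -0.7]
finger_gap: 0.006
t 15.6 pos [ 0.5308 -0.0121  0.503 ] yaw -0.122 zax [ 0.008 -0.001 -1.   ] F [-0.3 -1.3 -0.7] gap 0.006 q [-0.09  0.19  1.2   0.    1.74  0.03]
tool shift [ 0.094  -0.1397  0.0138]
78 corner rho215 [ 91.1 324.4] edge [ 83.  362.5] [[278.14189998 163.85154952]] [[365.95000408 129.45247459]]
74 corner rho215 [ 76.4 321.4] edge [ 65.6 358.9] [[283.49300031 164.68628029]] [[365.83204884 133.61719664]]
70 corner rho215 [ 61.9 317.5] edge [ 48.5 354.1] [[288.75887152 165.55997264]] [[365.69830999 138.14908834]]
60 corner rho215 [ 27.2 303.2] edge [  7.7 337. ] [[301.31468   167.8714069]] [[365.2991883  150.92052339]]
```

View pics/s11.png

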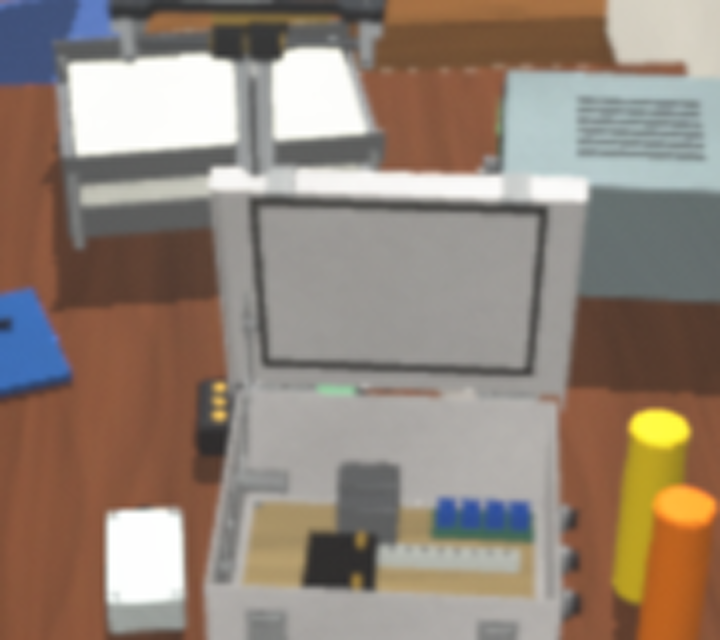

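View pics/t11.png

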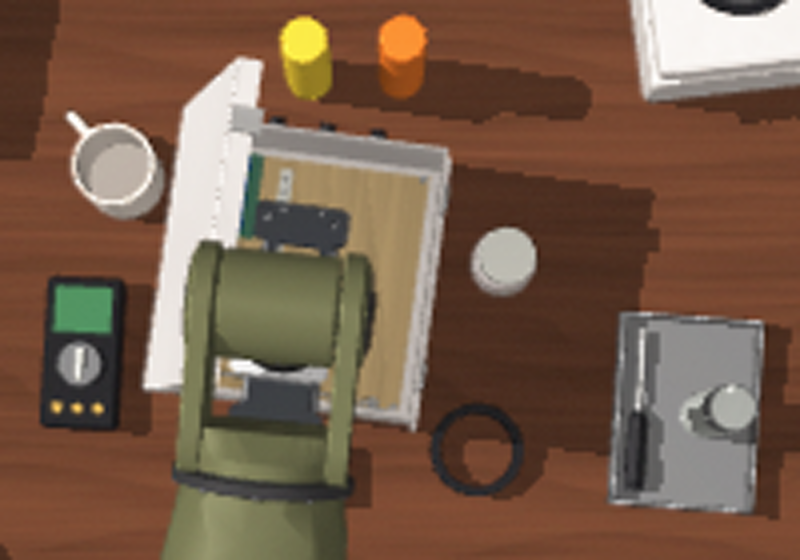

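```bash
python3 -m jog '[{"dx":0.01,"dy":-0.015,"dz":0,"ax":0,"ay":0,"az":0},{"dx":0.02,"dy":-0.03,"dz":0,"ax":0,"ay":0,"az":0},{"dx":0.02,"dy":-0.03,"dz":0,"ax":0,"ay":0,"az":0},{"dx":0.02,"dy":-0.03,"dz":0,"ax":0,"ay":0,"az":0},{"dx":0.015,"dy":-0.02,"dz":0,"ax":0,"ay":0,"az":0},{"dx":0.01,"dy":-0.015,"dz":0,"ax":0,"ay":0,"az":0},{"dx":0,"dy":0,"dz":0,"ax":0,"ay":0,"az":0},{"dx":0,"dy":0,"dz":0,"ax":0,"ay":0,"az":0}]'
python3 - <<'E'
from h import *
go(case(0,.120,.419))
E
```

```text
t: 16.5
ee_pos: [0.6424, 0.1151, 0.4966]
eef_rot: [3.135, -0.191, -0.003]
wrist_force: [-0.3, 0.5, 0.3]
finger_gap: 0.008
t 16.5 pos [0.6424 0.1151 0.4966] yaw -0.122 zax [-0.002 -0.    -1.   ] F [-0.3  0.5  0.3] gap 0.008 q [ 0.12  0.52  0.78 -0.    1.84  0.24]
tool shift [-0.0011  0.0051  0.0776]
```

```bash
python3 -m jog '[{"dx":0,"dy":0,"dz":0.02,"ax":0,"ay":0,"az":0},{"dx":0,"dy":0,"dz":0.03,"ax":0,"ay":0,"az":0},{"dx":0,"dy":0,"dz":0.02,"ax":0,"ay":0,"az":0},{"dx":0,"dy":0,"dz":0.008,"ax":0,"ay":0,"az":0},{"dx":0,"dy":0,"dz":0,"ax":0,"ay":0,"az":0},{"dx":0,"dy":0,"dz":0,"ax":0,"ay":0,"az":0}]'
python3 - <<'E'
from h import *
a=snapshot("side");crop(a,250,60,430,220,4,"pics/s12.png")
go(None)
# planned TCP waypoints, TCP = corner + (8mm in Y, 97.2 in z)
def wp(o,rho=.215): 
    th=np.radians(o); return np.array([.126-rho*np.cos(th)+.010*np.sin(th)+.008,.112+rho*np.sin(th)+.010*np.cos(th)+.0972])
s=read_state();d=s["ee_pos"][:2]-C; Yc=-np.sin(YAW)*d[0]+np.cos(YAW)*d[1]; prev=np.array([Yc,s["ee_pos"][2]]);print(prev)
for o in list(range(74,-1,-4))+[0]:
    w=wp(o); print(o,w.round(4),"dy",round(-(w-prev)[0],4),"dz",round(-(w-prev)[1],4)); prev=w
E
```

```text
t: 17.1
ee_pos: [0.6422, 0.1149, 0.4215]
eef_rot: [-3.135, 0.192, -0.003]
wrist_force: [0.6, 0.1, -0.0]
finger_gap: 0.007
t 17.15 pos [0.6423 0.115  0.4216] yaw -0.122 zax [ 0.002  0.    -1.   ] F [-0.9  0.8  0.6] gap 0.005 q [ 0.12  0.5   0.98 -0.    1.66  0.24]
[0.12506505 0.42163208]
74 [0.0844 0.4186] dy 0.0407 dz 0.003
70 [0.0699 0.4147] dy 0.0145 dz 0.004
66 [0.0557 0.4097] dy 0.0142 dz 0.005
62 [0.0419 0.4037] dy 0.0138 dz 0.006
58 [0.0285 0.3968] dy 0.0133 dz 0.0069
54 [0.0157 0.389 ] dy 0.0128 dz 0.0078
50 [0.0035 0.3803] dy 0.0123 dz 0.0087
46 [-0.0082  0.3708] dy 0.0116 dz 0.0095
42 [-0.0191  0.3605] dy 0.0109 dz 0.0103
38 [-0.0293  0.3494] dy 0.0102 dz 0.011
34 [-0.0387  0.3377] dy 0.0094 dz 0.0117
30 [-0.0472  0.3254] dy 0.0085 dz 0.0124
26 [-0.0549  0.3124] dy 0.0077 dz 0.0129
22 [-0.0616  0.299 ] dy 0.0067 dz 0.0134
18 [-0.0674  0.2851] dy 0.0058 dz 0.0139
14 [-0.0722  0.2709] dy 0.0048 dz 0.0142
10 [-0.076   0.2564] dy 0.0038 dz 0.0145
6 [-0.0788  0.2416] dy 0.0028 dz 0.0148
2 [-0.0805  0.2267] dy 0.0017 dz 0.0149
0 [-0.081   0.2192] dy 0.0005 dz 0.0075
```

View pics/s12.png

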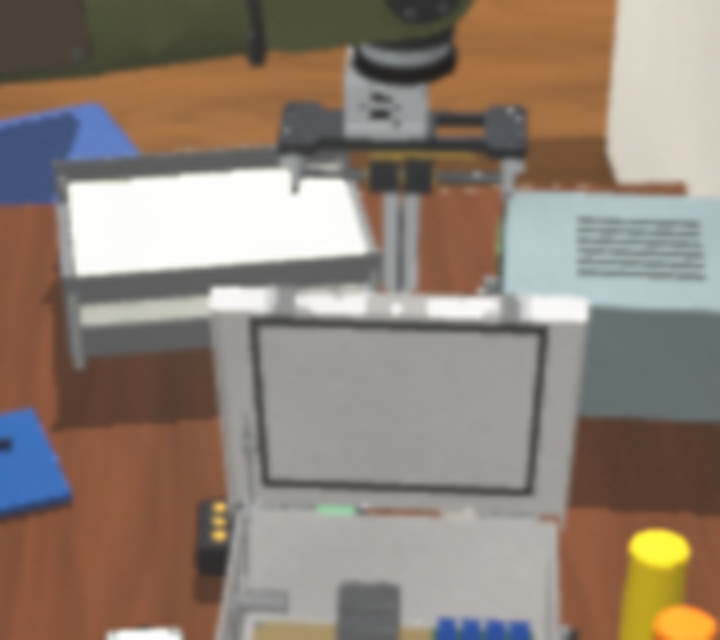

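```bash
python3 -m jog '[{"dx":0,"dy":0.012,"dz":0.001,"ax":0,"ay":0,"az":0},{"dx":0,"dy":0.012,"dz":0.001,"ax":0,"ay":0,"az":0},{"dx":0,"dy":0.008,"dz":0.001,"ax":0,"ay":0,"az":0},{"dx":0,"dy":0.005,"dz":0,"ax":0,"ay":0,"az":0},{"dx":0,"dy":0.005,"dz":0,"ax":0,"ay":0,"az":0},{"dx":0,"dy":0.006,"dz":0.002,"ax":0,"ay":0,"az":0},{"dx":0,"dy":0.007,"dz":0.002,"ax":0,"ay":0,"az":0},{"dx":0,"dy":0.007,"dz":0.002,"ax":0,"ay":0,"az":0},{"dx":0,"dy":0.007,"dz":0.003,"ax":0,"ay":0,"az":0}]'
python3 - <<'E'
from h import *
go(case(0,.0557,.4097))
a=snapshot("side");crop(a,250,60,430,220,4,"pics/s13.png")
E
```

```text
t: 18.05
ee_pos: [0.6339, 0.0472, 0.4084]
eef_rot: [-3.134, 0.19, -0.001]
wrist_force: [0.0, 5.4, 2.2]
finger_gap: 0.006
t 18.05 pos [0.6339 0.0472 0.4084] yaw -0.121 zax [ 0.001  0.001 -1.   ] F [0.  5.4 2.2] gap 0.006 q [0.02 0.45 1.07 0.   1.61 0.14]
tool shift [-0.001   0.001  -0.0013]
```

View pics/s13.png

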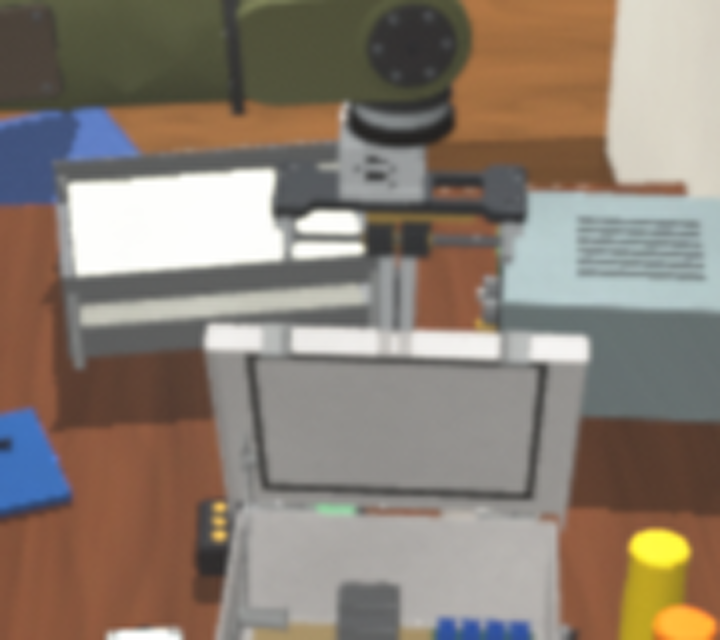

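The lid follows the push: its edge is now at row 340 in the crop, with a contact force of about 5 N. I continue along the arc.

```bash
python3 -m jog '[{"dx":0,"dy":0.007,"dz":0.002,"ax":0,"ay":0,"az":0},{"dx":0,"dy":0.007,"dz":0.003,"ax":0,"ay":0,"az":0},{"dx":0,"dy":0.007,"dz":0.0035,"ax":0,"ay":0,"az":0},{"dx":0,"dy":0.0065,"dz":0.0035,"ax":0,"ay":0,"az":0},{"dx":0,"dy":0.0065,"dz":0.004,"ax":0,"ay":0,"az":0},{"dx":0,"dy":0.0065,"dz":0.004,"ax":0,"ay":0,"az":0},{"dx":0,"dy":0.006,"dz":0.0043,"ax":0,"ay":0,"az":0},{"dx":0,"dy":0.006,"dz":0.0043,"ax":0,"ay":0,"az":0},{"dx":0,"dy":0.006,"dz":0.0047,"ax":0,"ay":0,"az":0},{"dx":0,"dy":0.006,"dz":0.0047,"ax":0,"ay":0,"az":0}]'
python3 - <<'E'
from h import *
go(case(0,-.0082,.3708))
a=snapshot("side");crop(a,250,60,430,220,4,"pics/s14.png")
E
```

```text
t: 19.1
ee_pos: [0.6261, -0.0177, 0.3697]
eef_rot: [-3.136, 0.191, -0.0]
wrist_force: [-0.3, 5.1, 0.4]
finger_gap: 0.002
t 19.1 pos [ 0.6261 -0.0177  0.3697] yaw -0.122 zax [ 0.  0. -1.] F [-0.3  5.1  0.4] gap 0.002 q [-0.09  0.44  1.18  0.    1.52  0.04]
tool shift [-0.0011 -0.0004 -0.0011]
```

View pics/s14.png

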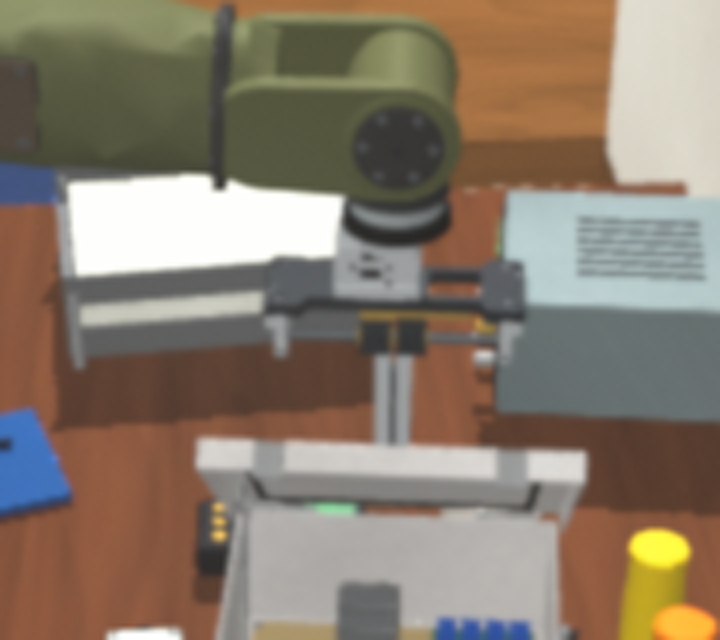

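```bash
python3 -m jog '[{"dx":0,"dy":0.0055,"dz":0.005,"ax":0,"ay":0,"az":0},{"dx":0,"dy":0.0055,"dz":0.005,"ax":0,"ay":0,"az":0},{"dx":0,"dy":0.005,"dz":0.0055,"ax":0,"ay":0,"az":0},{"dx":0,"dy":0.005,"dz":0.0055,"ax":0,"ay":0,"az":0},{"dx":0,"dy":0.0048,"dz":0.006,"ax":0,"ay":0,"az":0},{"dx":0,"dy":0.0046,"dz":0.006,"ax":0,"ay":0,"az":0},{"dx":0,"dy":0.0043,"dz":0.0062,"ax":0,"ay":0,"az":0},{"dx":0,"dy":0.0042,"dz":0.0062,"ax":0,"ay":0,"az":0},{"dx":0,"dy":0.004,"dz":0.0065,"ax":0,"ay":0,"az":0},{"dx":0,"dy":0.0037,"dz":0.0065,"ax":0,"ay":0,"az":0}]'
python3 - <<'E'
from h import *
go(case(0,-.0549,.3124)); go(case(0,-.0722,.2709))
E
```

```text
t: 20.15
ee_pos: [0.6204, -0.0639, 0.3111]
eef_rot: [3.136, -0.192, -0.0]
wrist_force: [-0.1, 2.0, 1.8]
finger_gap: 0.005
t 20.15 pos [ 0.6204 -0.0639  0.3111] yaw -0.122 zax [-0. -0. -1.] F [-0.1  2.   1.8] gap 0.005 q [-0.16  0.46  1.28 -0.    1.4  -0.04]
tool shift [-0.0011 -0.0002 -0.0013]
t 20.15 pos [ 0.6204 -0.0639  0.3111] yaw -0.122 zax [-0. -0. -1.] F [-0.1  2.   1.8] gap 0.005 q [-0.16  0.46  1.28 -0.    1.4  -0.04]
tool shift [-0.0011  0.0171  0.0402]
```

```bash
python3 -m jog '[{"dx":0,"dy":0.0034,"dz":0.0067,"ax":0,"ay":0,"az":0},{"dx":0,"dy":0.0033,"dz":0.0067,"ax":0,"ay":0,"az":0},{"dx":0,"dy":0.003,"dz":0.0069,"ax":0,"ay":0,"az":0},{"dx":0,"dy":0.0028,"dz":0.0069,"ax":0,"ay":0,"az":0},{"dx":0,"dy":0.0025,"dz":0.007,"ax":0,"ay":0,"az":0},{"dx":0,"dy":0.0023,"dz":0.007,"ax":0,"ay":0,"az":0},{"dx":0,"dy":0.002,"dz":0.007,"ax":0,"ay":0,"az":0},{"dx":0,"dy":0.0018,"dz":0.007,"ax":0,"ay":0,"az":0},{"dx":0,"dy":0.0015,"dz":0.007,"ax":0,"ay":0,"az":0},{"dx":0,"dy":0.0013,"dz":0.005,"ax":0,"ay":0,"az":0}]'
python3 - <<'E'
from h import *
go(case(0,-.081,.2192))
a=snapshot("side");crop(a,250,90,430,250,4,"pics/s15.png")
E
```

```text
t: 21.15
ee_pos: [0.6175, -0.0874, 0.2437]
eef_rot: [-3.136, 0.192, 0.001]
wrist_force: [-0.0, 0.7, 1.1]
finger_gap: 0.004
t 21.15 pos [ 0.6175 -0.0874  0.2437] yaw -0.122 zax [-0.  0. -1.] F [-0.   0.7  1.1] gap 0.004 q [-0.2   0.51  1.36 -0.    1.27 -0.08]
tool shift [-0.0011  0.0022  0.0245]
```

View pics/s15.png

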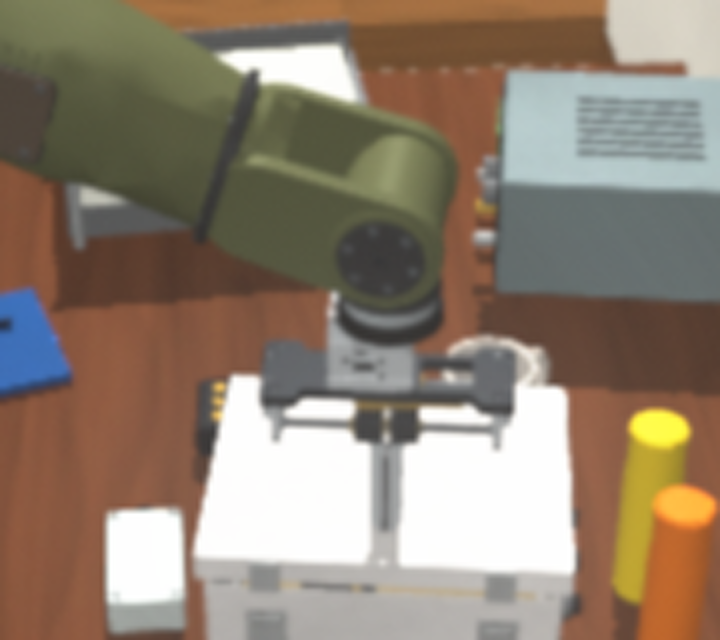

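```bash
python3 -m jog '[{"dx":0,"dy":0.0008,"dz":0.005,"ax":0,"ay":0,"az":0},{"dx":0,"dy":0.0006,"dz":0.005,"ax":0,"ay":0,"az":0},{"dx":0,"dy":0.0004,"dz":0.005,"ax":0,"ay":0,"az":0},{"dx":0,"dy":0.0002,"dz":0.004,"ax":0,"ay":0,"az":0},{"dx":0,"dy":0,"dz":0.002,"ax":0,"ay":0,"az":0},{"dx":0,"dy":0,"dz":0,"ax":0,"ay":0,"az":0}]'; python3 -m jog '[{"dx":0,"dy":0,"dz":0.001,"ax":0,"ay":0,"az":0},{"dx":0,"dy":0,"dz":0.001,"ax":0,"ay":0,"az":0},{"dx":0,"dy":0,"dz":0,"ax":0,"ay":0,"az":0}]'
```

```text
t: 21.8
ee_pos: [0.6172, -0.0892, 0.223]
eef_rot: [-3.136, 0.192, 0.001]
wrist_force: [0.4, 0.6, -0.2]
finger_gap: 0.002
t: 22.1
ee_pos: [0.6173, -0.0892, 0.2214]
eef_rot: [3.136, -0.191, 0.0]
wrist_force: [-0.6, -0.2, -0.7]
finger_gap: 0.003
```

```bash
python3 -m jog '[{"dx":0,"dy":0,"dz":0.001,"ax":0,"ay":0,"az":0},{"dx":0,"dy":0,"dz":0.001,"ax":0,"ay":0,"az":0},{"dx":0,"dy":0,"dz":0.0,"ax":0,"ay":0,"az":0}]'
python3 -m jog '[{"dx":0,"dy":0,"dz":0.001,"ax":0,"ay":0,"az":0},{"dx":0,"dy":0,"dz":0.001,"ax":0,"ay":0,"az":0},{"dx":0,"dy":0,"dz":0.0,"ax":0,"ay":0,"az":0}]'
```

```text
t: 22.4
ee_pos: [0.6173, -0.0892, 0.2195]
eef_rot: [3.136, -0.192, 0.0]
wrist_force: [0.2, -1.2, 0.7]
finger_gap: 0.006
t: 22.7
ee_pos: [0.6174, -0.0892, 0.2193]
eef_rot: [3.135, -0.192, 0.002]
wrist_force: [-7.8, 1.5, 17.1]
finger_gap: 0.005
```

The lid bottomed out at TCP z = 0.2193, against 0.2192 predicted for shut, and the force rose to 17 N. I retreat and check.

```bash
python3 -m jog '[{"dx":0,"dy":0,"dz":-0.003,"ax":0,"ay":0,"az":0},{"dx":0,"dy":0,"dz":-0.015,"ax":0,"ay":0,"az":0},{"dx":0,"dy":0,"dz":-0.04,"ax":0,"ay":0,"az":0},{"dx":-0.03,"dy":0,"dz":-0.035,"ax":0,"ay":0,"az":0},{"dx":-0.04,"dy":0,"dz":-0.02,"ax":0,"ay":0,"az":0},{"dx":-0.04,"dy":0,"dz":-0.02,"ax":0,"ay":0,"az":0},{"dx":-0.04,"dy":0,"dz":-0.02,"ax":0,"ay":0,"az":0},{"dx":-0.04,"dy":0,"dz":0,"ax":0,"ay":0,"az":0},{"dx":-0.02,"dy":0,"dz":0,"ax":0,"ay":0,"az":0},{"dx":0,"dy":0,"dz":0,"ax":0,"ay":0,"az":0}]'
python3 - <<'E'
from h import *
go(None)
a=snapshot("side");crop(a,240,150,440,350,3,"pics/s16.png")
a=snapshot("top");crop(a,230,110,430,250,4,"pics/t16.png")
E
```

```text
t: 23.7
ee_pos: [0.4072, -0.0634, 0.3719]
eef_rot: [3.135, -0.192, 0.004]
wrist_force: [-0.0, 0.4, 0.1]
finger_gap: 0.004
t 23.7 pos [ 0.4072 -0.0634  0.3719] yaw -0.122 zax [ 0.002 -0.001 -1.   ] F [-0.   0.4  0.1] gap 0.004 q [-0.24 -0.07  1.77  0.    1.44 -0.12]
```

View pics/s16.png

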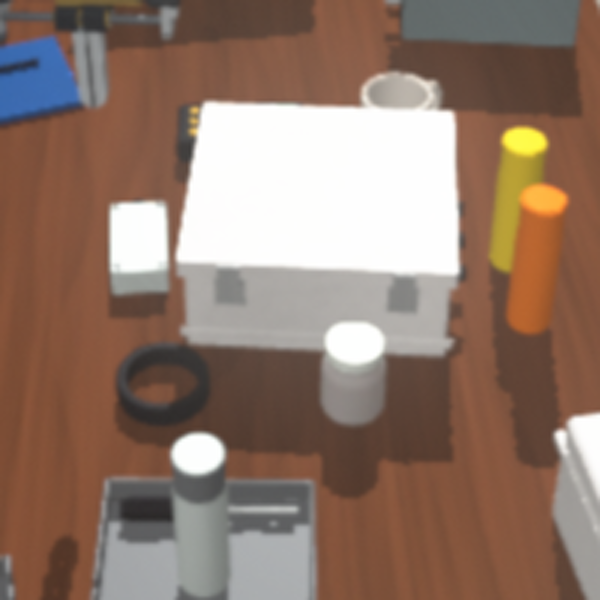

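View pics/t16.png

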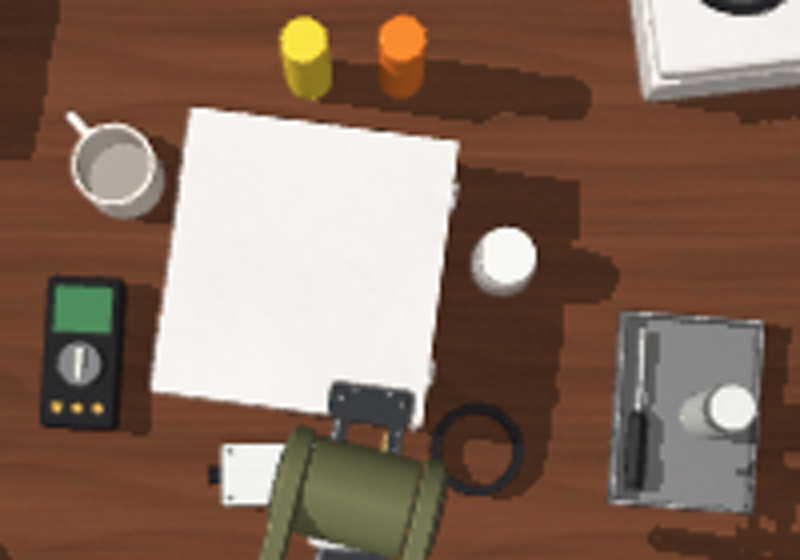

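Run:
```python
from h import *
for o in (0,2,4):
    th=np.radians(o);Y=.126-.254*np.cos(th)+.01*np.sin(th);Z=.112+.254*np.sin(th)+.01*np.cos(th)
    print(o,w2px("side",[case(-.136,Y,Z),case(.136,Y,Z)]).round(1).tolist())
print("seen",240+182/3,150+262/3,240+458/3,150+275/3)
p=px2w("top",230+733/4,110+408/4,.169);d=p[:2]-[.4945,-.383];a=-.068
print(p, np.cos(a)*d[0]+np.sin(a)*d[1],-np.sin(a)*d[0]+np.cos(a)*d[1])
close_job()
```

```text
0 [[297.9, 236.5], [392.0, 240.6]]
2 [[297.8, 234.2], [392.2, 238.2]]
4 [[297.7, 231.7], [392.4, 235.7]]
seen 300.6666666666667 237.33333333333331 392.66666666666663 241.66666666666669
[ 0.4915826  -0.40221755  0.169     ] -0.0016048715755045625 -0.01937136492806342
the job is handed in; nothing more can be done
```

I moved the aluminium can out of the enclosure into the left tray (the one with the screwdriver), broke the lid stay at its knee roller, and lowered the lid until it was shut. I then handed the job in at about 24 s; no verdict is reported.

My last checks all agreed:
- **Lid:** It reached its stop at 17 N with the TCP at 0.2193 m, against 0.2192 m predicted for shut. Its front edge in the side picture matches 0° open to about 1 pixel in height; 2 pixels would be about 2°.
- **Can:** It stands upright at about (-2, -19) mm in the tray's frame.
- **Other things:** The screwdriver, meter, mug, tape and jar look unmoved in the last pictures. The aluminium box does too in the side view; the arm partly hid it from above. I last saw the battery in place before the lid closed over it.
- **Robot:** It was clear of everything, with a wrist force of about 0 N.

I could not read the two joint values directly. When I pressed the roller it went about 28 mm down, and the lid dropped about 4°, which shows the stay was well past dead centre.

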